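Fit the hold-down plate on the tube station

ROBOT

A 6-joint arm with a two-finger parallel gripper is mounted at the origin on the work surface. World frame = base frame: x ahead of the robot, y to its left, z up, the work surface at z = 0. Lengths are in mm, angles in rad, forces in N, time in s.
With the tool pointing down it reaches from about 350 to 975 mm from the base axis. Payload 7.1 kg.
Tool frame: the origin (TCP) lies at the very end of the fingers, on their centre line; the grasp point (between the pads) lies 19 mm behind it (ctrl.tcp_to_grasp is the distance from the TCP to the grasp point, in mm); z points along the fingers, x is the direction in which the jaws open and shut, and the axes are right-handed (so a half turn about z gives the same grasp; the last joint's range is limited). The gripper opens to 88 mm and grips with 3 to 60 N. Pads are 20 mm wide; open, the fingers measure 115 mm over their backs; the gripper's body (75 mm by 178 mm) begins 61 mm behind the grasp point.
Start: joints at [1.314, 0.423, 1.63, -0, 1.089, -0.019], TCP at [147.197, 607.403, 222.675] pointing down, gripper open.
Joint ranges: [-3, 3], [-0.9, 2.11], [0.09, 2.58], [-1.31, 4.45], [0.11, 2.69], [-2.54, 2.54]. Speed limits (rad/s): [2.39, 2.39, 3.01, 3.14, 3.14, 3.14].

INTERFACE

Orientations are given as a rotation vector (axis times angle).
In Python, from workcell import get_obs, viewer, ctrl, masks_of gives the robot as it stands. The module is installed in compiled form; this text tells all that it offers.
- The arm moves only by the shell command python3 -m inch 'ROWS'. ROWS is JSON, a list of rows, each an object of numbers: "tx", "ty", "tz": the shift along the tool's x, y, z in cm; "ax", "ay", "az": the turn, a rotation vector about the tool's x, y, z in degrees; "jaw": the opening, from 0 (shut) to 1 (fully open). In form: [{"tx": .., "ty": .., "tz": .., "ax": .., "ay": .., "az": .., "jaw": ..}, ...]. A call has 1 to 12 rows; each row shifts and turns the commanded pose from where the row before left it, along the tool's axes as they then stand; what a row does not reach is not made up. A row lasts 1/8 s, in which the tool goes at most 62.5 mm and 10.7 degrees, less where a joint would pass 70% of its speed; a pose out of reach is approached as far as the arm can. A call is refused whole if a number of a shift passes 6.25 or a number of a turn 10.7, either way. A call with a gripper value outside its range is refused whole. The fingers move at their own pace and stop on an object; the grip force is fixed at half the most. Time passes only in rows, so rows that do not move let the fingers close. It gives the time, the measured TCP pose, the force and the opening at its end, in the units of the state.
- get_obs(): the state, without advancing time (a new reading comes with each control period).
- viewer.get_image(name): name is "scene" or "top" or "wrist"; returns (picture, depth): 480x640x3 uint8, red, green, blue; 480x640 float32, mm along the optical axis (not along the pixel's ray), 0 where there is no reading.
- viewer.get_calibration(name): a dict with "fx", "fy", "cx", "cy" (pixels), "rvec" (rotation vector, rad) and "tvec" (3), from world to camera coordinates, as OpenCV has them. Camera axes: x right, y down, z forward; pixel columns grow to the right and rows downward; lengths in mm; the calibration is good to about 2 mm. A picture is of the moment at which its call begins: read the wrist's pose just before it. get_calibration takes no time and is no camera call; for the wrist camera it gives the pose at the moment of the call.
- ctrl.close_job(): hands the job in, once; it reports no verdict.
Trained networks look in the newest picture that a camera, given by its name, has taken for a name from the list of things; names that differ only in an ending like _2 or _b are one class to them, and where a whole thing is asked for, a point or a joint stands for the part that bears it (a point fixed in the world has none). Each returns a list of dicts, best first, with "score" (0 to 1); they miss things now and then, are a little off and sometimes report something else, mostly with a low value. They report only what shows in the picture. A call takes as long as a camera call. They do not tell look-alikes from the thing itself.
- masks_of(camera, thing): "pixels" (480x640 bool, what is visible of it) and "location" ([column, row] in pixels, amid what is visible of it).
The state is a dict: "t": time; "qpos": joint angles; "qvel": joint speeds; "joint_torque": joint torques, N m; "ee_pos": TCP position; "orientation": TCP orientation; "ft_force": force on the tool from outside, world axes, zero at the start; "moment": the same for the moment, N m; "width": finger opening in mm.
Only numpy, scipy, OpenCV 4.12 (cv2) and the standard library are available. Lean on these libraries where they do the work, as an engineer would, in place of code of your own. Each camera call takes 0.05 s, during which the arm holds its last target. There are 200 camera calls.

TASK

Pull the drawer of the low grey cabinet well open, take out the long hold-down plate by its black grip bar and lower it, without dropping it, over the two locating pins of the tube station until it rests flush on both shoulders. Leave the short plate in the drawer, push the drawer fully shut again, and do not disturb the other things on the table.

Things in the scene. Friction and masses are not known exactly. Their poses are not given: they have to be found in the camera images.
- plate: Long hold-down plate, loose, flat in the drawer (left or right half): aluminium, 130 x 80 x 10 mm (x, y, z), about 0.36 kg. Black grip bar on its middle, 70 mm long (x), 16 wide (y), 40 tall: top 50 mm above the underside. 14 mm through holes at (+52, +26) and (-52, -26) mm: fits either way round. Origin: centre of the underside, z up. Rides with the drawer, may shift a little.
- short_plate: The short plate beside it in the drawer, which must stay there: same make, 85 x 80 x 10 mm, grip bar 40 mm long, 16 wide, 40 tall, two 14 mm holes at (+30, +26) and (-30, -26) mm. The middles of the two plates are about 104 mm apart. Origin: centre of the underside.
- station: Tube station, fixed, left or right of the cabinet: white block 150 x 100 mm (x, y); shoulders at both x ends, 37 mm long, tops at 70 mm; purple-capped tubes between, 4 mm lower. Two steel pins, 12 mm diameter, at (+52, +26) and (-52, -26) mm, 30 mm above the shoulders, upper 12 mm tapered to 4 mm. Origin: centre of underside. (Across: like-sized plain tube rack, 78 mm tall, no pins.)
- station_seat (a point): Centre of the station at shoulder height (70 mm): the seated plate's origin lies here. Axes as station.
- cabinet: Low grey metal cabinet, fixed, 240 deep (x) x 250 wide (y) x 110 mm tall, one drawer. Origin: centre of the underside; its front faces its own -x, the way the drawer opens. A carton 65 mm tall is fixed on the back 100 mm of its top.
- drawer (a joint): Drawer travel in m: 0 shut, grows as it slides out along the cabinet's -x, stop at 0.18; starts up to 0.03 ajar. Sliding friction about 2 N, no spring: stays where left. Both plates are wholly clear of the cabinet when it is out by 0.17. Side walls rise 56 mm above its floor; the front panel is as wide as the cabinet and its top edge is 103 mm above the table.
- drawer_handle (a point): Middle of the drawer's handle, moves with the drawer: level steel bar 12 mm thick, 120 mm long along the cabinet's y, 48 mm out from the drawer's front (42 mm free between), 74 mm above the table, 36 mm below the cabinet's top. Can be pinched from above with the fingers closing along the cabinet's x. Axes as the cabinet's.
- drawer_floor (a point): Centre of the drawer's inner floor, 18 mm above the table, moves with the drawer; the inside is 198 mm (x) x 212 mm (y). Axes as the cabinet's.
- spray_can: Bystander: upright metal can, 54 mm diameter, 170 mm tall, standing close behind the station's +x end. Origin: centre of the underside.
- wipe_bottle: Bystander: upright white bottle, 60 mm diameter, 180 mm tall, close behind the plain tube rack. Origin: centre of the underside.
- tape_roll: Bystander: roll of brown tape lying flat, 90 mm diameter, 40 mm tall, between the robot and the cabinet. Origin: centre of the underside.
- label_box: Bystander: flat cardboard box 70 x 110 x 38 mm, between the robot and the cabinet. Origin: centre of the underside.
There are look-alikes about, which are no part of the job. What is shaped like the station but red or turquoise is not meant.

How it is judged:
By the outcome, as a careful person would: the job done as asked, in the order asked, and still so for the second after the job is handed in, with the robot touching nothing.
It also fails if it takes over 72 s, if anything falls off the work surface, if the arm or the gripper's body presses on something with over 40 N, if the wrist force passes 120 N, or if a joint passes its speed limit or range.

## Working session

There is one attempt and no reset: what is moved stays moved. The work goes in short steps, Python scripts to look and compute and a shell command to move; the robot and the scene stay as the last step left them, time stands still between calls to the robot, and variables do not carry over. Pictures are saved under pics/ and viewed, about 8 in all and at most 12, crops included, and the job is handed in when it is done.

```bash
mkdir -p pics
cat > h.py <<'E'
import numpy as np, cv2
from scipy.spatial.transform import Rotation as R
from workcell import get_obs, viewer, ctrl, masks_of
def snap(n,f=None):
    im,d=viewer.get_image(n); c=viewer.get_calibration(n)
    if f: cv2.imwrite('pics/'+f,im[:,:,::-1])
    return im,d,c
def world(d,c):
    v,u=np.mgrid[0:480,0:640]
    P=np.stack([(u-c['cx'])/c['fx']*d,(v-c['cy'])/c['fy']*d,d],-1)
    Rm=R.from_rotvec(np.ravel(c['rvec'])).as_matrix()
    return (P-np.ravel(c['tvec']))@Rm   # R^T (p-t)
def pix(p,c):
    return cv2.projectPoints(np.float64(p).reshape(-1,1,3),np.float64(c['rvec']),np.float64(c['tvec']),np.array([[c['fx'],0,c['cx']],[0,c['fy'],c['cy']],[0,0,1.]]),None)[0][:,0]
def st():
    o=get_obs(); print('t',round(o['t'],2),'pos',np.round(o['ee_pos'],1),'R\n',np.round(R.from_rotvec(o['orientation']).as_matrix(),3),'F',np.round(o['ft_force'],1),'w',np.round(o['width'],1),'q',np.round(o['qpos'],2)); return o
E
python3 - <<'E'
from h import *
st()
for n in ('top','scene'):
    im,d,c=snap(n,n+'0.png'); W=world(d,c); print(n,{k:np.round(v,2) for k,v in c.items()})
    np.savez(n+'0.npz',W=W,im=im)
    for th in ['plate','short_plate','station','cabinet','drawer','drawer_handle','spray_can','wipe_bottle','tape_roll','label_box']:
        for m in masks_of(n,th)[:3]:
            p=W[m['pixels']&(d>0)]
            if len(p): print(th,round(m['score'],2),np.round(m['location']),len(p),'med',np.round(np.median(p,0)),'lo',np.round(np.percentile(p,3,0)),'hi',np.round(np.percentile(p,97,0)))
E
```

```text
t 0.0 pos [147.1 606.9 221.9] R
 [[ 0.236  0.972 -0.   ]
 [ 0.972 -0.236 -0.001]
 [-0.001  0.    -1.   ]] F [0.4 0.4 0. ] w 87.8 q [ 1.31  0.42  1.63 -0.    1.09 -0.02]
top {'fx': np.float64(483.05), 'fy': np.float64(483.05), 'cx': np.float64(327.76), 'cy': np.float64(238.7), 'rvec': array([ 2.25, -1.95,  0.19]), 'tvec': array([ -56.08,  513.5 , 1034.47])}
plate 0.74 [373. 158.] 190 med [730. -59.  27.] lo [722. -98.  17.] hi [739. -27.  32.]
short_plate 0.19 [162. 184.] 1211 med [566. 379. 141.] lo [548. 367.  13.] hi [594. 411. 172.]
station 0.96 [180. 248.] 3543 med [449. 336.  66.] lo [374. 283.   8.] hi [523. 397.  73.]
station 0.81 [204. 131.] 3150 med [732. 332.  65.] lo [663. 285.  14.] hi [809. 382.  74.]
station 0.78 [154. 344.] 3740 med [234. 348.  66.] lo [164. 294.  15.] hi [305. 408.  73.]
cabinet 0.7 [361. 116.] 14517 med [790. -15. 109.] lo [ 660. -133.   17.] hi [917.  99. 176.]
drawer 0.74 [345. 173.] 3436 med [674.  -4.  69.] lo [ 619. -121.   14.] hi [744. 100. 104.]
drawer_handle 0.76 [344. 167.] 3522 med [674.  -4.  67.] lo [ 619. -120.   13.] hi [744. 101. 104.
[... 1115 characters left out ...]
83. 278.   4.] hi [528. 393.  75.]
station 0.57 [320. 118.] 1889 med [242. 329.  60.] lo [171. 288.   7.] hi [312. 397.  75.]
cabinet 0.6 [430. 298.] 17788 med [816. -66. 110.] lo [ 660. -151.   10.] hi [931.  92. 177.]
drawer 0.81 [375. 265.] 2287 med [679. -33.  79.] lo [ 619. -134.   32.] hi [694.  93. 105.]
spray_can 0.71 [427. 140.] 1225 med [580. 371. 106.] lo [549. 363.   2.] hi [600. 414. 172.]
wipe_bottle 0.89 [264. 362.] 1558 med [ 632. -344.  115.] lo [ 602. -364.    8.] hi [ 649. -313.  181.]
tape_roll 0.67 [299. 178.] 806 med [347. 126.  28.] lo [306.  84.   2.] hi [389. 166.  43.]
label_box 0.85 [241. 244.] 1532 med [ 366. -137.   38.] lo [ 323. -184.    4.] hi [392. -78.  42.]
```

View pics/top0.png

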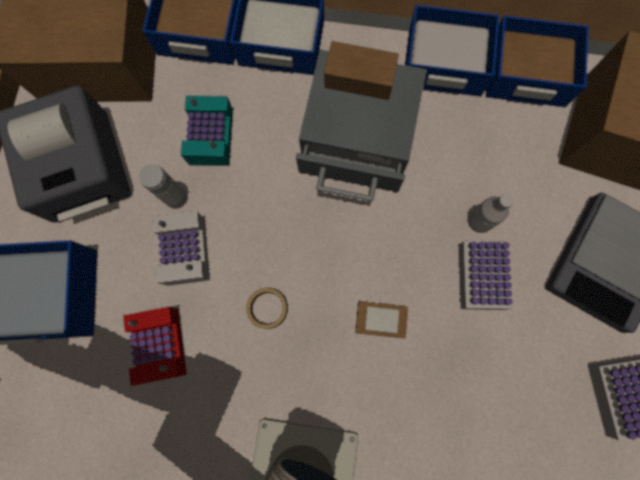

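Run:
```python
from h import *
z=np.load('top0.npz'); W=z['W'];X,Y,Z=W[...,0],W[...,1],W[...,2]
def fit(mask,name):
    p=W[mask][:,:2].astype(np.float32); r=cv2.minAreaRect(p); print(name,len(p),np.round(r[0],1),np.round(r[1],1),round(r[2],2),'meanz',W[mask][:,2].mean().round(1))
fit((X>570)&(X<665)&(Y>-80)&(Y<70)&(Z>66)&(Z<88),'handle')
fit((X>640)&(X<720)&(Y>-150)&(Y<140)&(Z>98)&(Z<108),'panel')
fit((X>690)&(X<960)&(Y>-180)&(Y<160)&(Z>107)&(Z<114),'cabtop')
fit((X>690)&(X<1000)&(Y>-180)&(Y<160)&(Z>165)&(Z<185),'carton')
for cx,cy in ((449,336),(732,332),(234,348)):
    m=(abs(X-cx)<90)&(abs(Y-cy)<70)&(Z>61)&(Z<74); m=cv2.morphologyEx(m.astype(np.uint8),cv2.MORPH_OPEN,np.ones((5,5)))>0
    fit(m,'st')
    print(z['im'][m].mean(0))
```

```text
handle 482 [640.   -9.9] [137.6  54.1] 88.3 meanz 77.9
panel 893 [693.1 -11.5] [248.9  57.8] 88.56 meanz 102.7
cabtop 6957 [824.6 -19.7] [250.  227.9] 86.04 meanz 109.8
carton 2466 [884.   -3.7] [150.   84.9] 86.04 meanz 174.2
st 1662 [450.4 344.9] [151.4 101. ] 14.92 meanz 68.4
[126.27376655 115.98977136 115.32069795]
st 1389 [740.6 340.1] [152.4 101.7] 6.63 meanz 68.8
[29.42404608 84.10943125 82.34197264]
st 1989 [232.3 357.8] [150.  100.8] 18.53 meanz 68.0
[78.39617898 25.51030669 31.74459527]
```

The white block at (180,248) is the station. The turquoise (206,131) and red (154,345) blocks are look-alikes, and the plain racks at (487,275) and (625,400) have no pins. The cabinet is at (362,115) with its handle at (347,188).

Run:
```python
from h import *
z=np.load('top0.npz'); W=z['W'];X,Y,Z=W[...,0],W[...,1],W[...,2]
y=np.radians(-3.96); ux=np.array([np.cos(y),np.sin(y)]); uy=np.array([-np.sin(y),np.cos(y)])
C=W[...,:2]@np.stack([ux,uy],1)   # cabinet-aligned coords (origin world)
a,b=C[...,0],C[...,1]
pc=lambda m,n:print(n,m.sum(),'a',np.round(np.percentile(a[m],[1,10,50,90,99]),1),'b',np.round(np.percentile(b[m],[1,10,50,90,99]),1),'z',np.round(np.median(Z[m]),1))
near=(abs(Y+10)<180)&(X>560)&(X<1000)
pc(near&(Z>107)&(Z<114),'cabtop'); pc(near&(Z>165),'carton'); pc(near&(Z>99)&(Z<106)&(X<720),'panel')
h=near&(X<672)&(Z>72)&(Z<84); pc(h,'bar')
for k in range(-90,100,20):
    m=h&(abs(b-k)<8)
    if m.sum()>5: print(k,np.round(np.median(a[m]),1),m.sum())
    m=near&(Z>99)&(Z<106)&(X<720)&(abs(b-k)<8)
    if m.sum()>5: print('   panel',k,np.round(np.percentile(a[m],[5,50,95]),1))
im,d,c=snap('top')
cr=cv2.resize(im[195:300,130:230],None,fx=4,fy=4,interpolation=cv2.INTER_CUBIC)
c2=cv2.resize(im[135:215,290:420],None,fx=4,fy=4,interpolation=cv2.INTER_CUBIC)
H=max(cr.shape[0],c2.shape[0]); o=np.zeros((H,cr.shape[1],3),np.uint8);o[:cr.shape[0]]=cr
cv2.imwrite('pics/st1.png',o[:,:,::-1])
# station shoulders orientation via top pixels
m=(abs(X-449)<100)&(abs(Y-340)<70)&(Z>62)&(Z<74)
m=cv2.morphologyEx(m.astype(np.uint8),cv2.MORPH_OPEN,np.ones((3,3)))>0
p=W[m][:,:2]
best=min((np.ptp(q[:,0])*0+np.subtract(*np.percentile(q[:,0],[99.5,.5]))*np.subtract(*np.percentile(q[:,1],[99.5,.5])),t) for t in np.arange(-25,25,.25) for q in [p@R.from_euler('z',t,degrees=True).as_matrix()[:2,:2]])
t=best[1];q=p@R.from_euler('z',t,degrees=True).as_matrix()[:2,:2]; pr=np.percentile(q,[.5,99.5],axis=0);print('station yaw',t,'ext',pr,'ctr',R.from_euler('z',t,degrees=True).as_matrix()[:2,:2]@pr.mean(0))
```

```text
cabtop 6961 a [712.3 726.9 793.1 888.  932. ] b [-85.8 -69.1  21.1 143.2 160.1] z 109.6
carton 2466 a [842.  846.  879.4 913.3 921.6] b [-16.1  -2.7  57.2 116.9 130.4] z 174.3
panel 739 a [667.9 669.4 675.9 711.7 715.6] b [-83.6 -62.6  34.7 131.8 156.5] z 102.2
bar 617 a [614.3 616.3 627.4 668.8 669.7] b [-78.2 -27.2  26.7  96.4 102.3] z 78.1
   panel -90 [671.  677.6 712.3]
-70 669.3 14
   panel -70 [668.6 676.4 714.1]
-50 668.8 12
   panel -50 [668.7 676.6 712. ]
-30 645.9 79
   panel -30 [669.1 675.2 712. ]
-10 623.1 60
   panel -10 [668.9 676.6 713.6]
10 621.3 51
   panel 10 [668.3 675.6 712.6]
30 621.6 51
   panel 30 [669.1 676.2 712.2]
50 621.2 51
   panel 50 [669.  676.2 712.9]
70 620.6 44
   panel 70 [669.1 675.6 712.2]
90 633.6 93
   panel 90 [668.7 675.9 712.4]
station yaw 15.75 ext [[452.14840889 160.10587001]
 [601.29969456 258.87915398]] ctr [450.08358005 344.60137872]
```

View pics/st1.png

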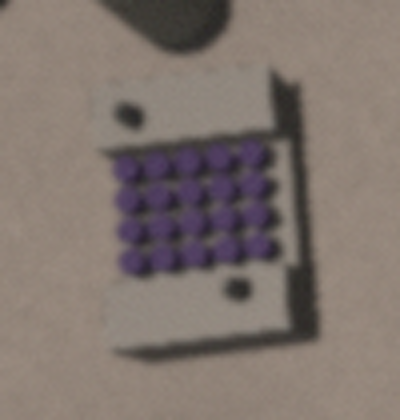

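The crop confirms the white station, with pins at far-left (127,115) and near-right (237,290). The cabinet yaw is about −4°, and the handle is at about (622, −7, 74). I'll turn and go there.

```bash
python3 -m inch '[{"az":10,"jaw":0.45},{"az":10,"jaw":0.45},{"az":10,"jaw":0.45},{"az":10,"jaw":0.45},{"az":10,"jaw":0.45},{"az":10,"jaw":0.45},{"az":10,"jaw":0.45},{"az":10.3,"jaw":0.45},{"tx":4,"ty":4.5,"jaw":0.45},{"tx":4,"ty":4.5,"jaw":0.45},{"tx":4,"ty":4.5,"jaw":0.45},{"tx":4,"ty":4.5,"jaw":0.45}]'
python3 -m inch '[{"tx":4,"ty":4.5,"jaw":0.45},{"tx":4,"ty":4.5,"jaw":0.45},{"tx":4,"ty":4.5,"jaw":0.45},{"tx":4,"ty":4.5,"jaw":0.45},{"tx":4,"ty":4.5,"jaw":0.45},{"tx":4,"ty":4.5,"jaw":0.45},{"tx":4,"ty":4.5,"jaw":0.45},{"tx":4,"ty":4.5,"jaw":0.45},{"tx":3.5,"ty":4,"jaw":0.45},{"jaw":0.45}]'
python3 - <<'E'
from h import *
st()
im,d,c=snap('wrist','w1.png'); W=world(d,c)
print({k:np.round(v,2) for k,v in c.items()})
y=np.radians(-3.96); ux=np.array([np.cos(y),np.sin(y)]); uy=np.array([-np.sin(y),np.cos(y)])
a=W[...,:2]@ux; b=W[...,:2]@uy; Z=W[...,2]
m=(d>0)&(Z>66)&(Z<84)&(a<660)&(a>560)
print(m.sum())
for k in range(-90,110,20):
    q=m&(abs(b-k)<8)
    if q.sum()>5: print(k,np.round(np.percentile(a[q],[3,50,97]),1),np.round(np.percentile(Z[q],[50,97]),1))
if m.sum(): print(np.percentile(b[m],[1,99]))
E
```

```text
t 1.15 pos [147.2 607.4 222.7] R
 [[ 0.236  0.972 -0.   ]
 [ 0.972 -0.236 -0.   ]
 [-0.    -0.    -1.   ]] F [-0.3 -0.3 -0.1] w 87.8 q [ 1.31  0.42  1.63  0.    1.09 -0.02]
{'fx': np.float64(352.46), 'fy': np.float64(352.46), 'cx': np.float64(317.42), 'cy': np.float64(238.43), 'rvec': array([-2.29, -1.8 , -0.26]), 'tvec': array([-624.9 ,  -33.57,  389.59])}
0$[0]: bad value
$[0]: bad value
```

View pics/w1.png

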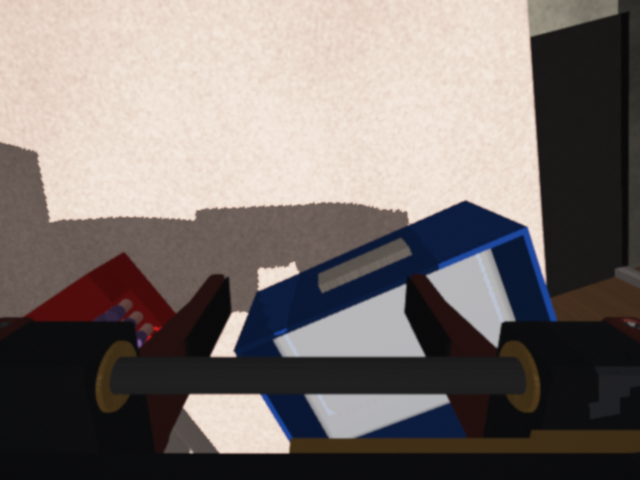

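The refused rows probably need every key. The wrist picture only shows the start view: red block bottom left, blue tray at (400,320).

```bash
python3 -m inch '[{"tx":0,"ty":0,"tz":0,"ax":0,"ay":0,"az":10,"jaw":0.45},{"tx":0,"ty":0,"tz":0,"ax":0,"ay":0,"az":10,"jaw":0.45},{"tx":0,"ty":0,"tz":0,"ax":0,"ay":0,"az":10,"jaw":0.45},{"tx":0,"ty":0,"tz":0,"ax":0,"ay":0,"az":10,"jaw":0.45},{"tx":0,"ty":0,"tz":0,"ax":0,"ay":0,"az":10,"jaw":0.45},{"tx":0,"ty":0,"tz":0,"ax":0,"ay":0,"az":10,"jaw":0.45},{"tx":0,"ty":0,"tz":0,"ax":0,"ay":0,"az":10,"jaw":0.45},{"tx":0,"ty":0,"tz":0,"ax":0,"ay":0,"az":10.3,"jaw":0.45},{"tx":4,"ty":4.5,"tz":0,"ax":0,"ay":0,"az":0,"jaw":0.45},{"tx":4,"ty":4.5,"tz":0,"ax":0,"ay":0,"az":0,"jaw":0.45},{"tx":4,"ty":4.5,"tz":0,"ax":0,"ay":0,"az":0,"jaw":0.45},{"tx":4,"ty":4.5,"tz":0,"ax":0,"ay":0,"az":0,"jaw":0.45}]'
```

```text
t: 2.7
ee_pos: [295.4, 415.5, 222.9]
orientation: [-3.139, 0.107, -0.001]
ft_force: [0.7, 0.7, 0.7]
width: 39.2
```

```bash
python3 -m inch '[{"tx":4,"ty":4.5,"tz":0,"ax":0,"ay":0,"az":0,"jaw":0.45},{"tx":4,"ty":4.5,"tz":0,"ax":0,"ay":0,"az":0,"jaw":0.45},{"tx":4,"ty":4.5,"tz":0,"ax":0,"ay":0,"az":0,"jaw":0.45},{"tx":4,"ty":4.5,"tz":0,"ax":0,"ay":0,"az":0,"jaw":0.45},{"tx":4,"ty":4.5,"tz":0,"ax":0,"ay":0,"az":0,"jaw":0.45},{"tx":4,"ty":4.5,"tz":0,"ax":0,"ay":0,"az":0,"jaw":0.45},{"tx":4,"ty":4.5,"tz":0,"ax":0,"ay":0,"az":0,"jaw":0.45},{"tx":4,"ty":4.5,"tz":0,"ax":0,"ay":0,"az":0,"jaw":0.45},{"tx":3.5,"ty":3.9,"tz":0,"ax":0,"ay":0,"az":0,"jaw":0.45},{"tx":0,"ty":0,"tz":0,"ax":0,"ay":0,"az":0,"jaw":0.45}]'
cat > hand.py <<'E'
from h import *
st()
im,d,c=snap('wrist','w2.png'); W=world(d,c)
y=np.radians(-3.96); ux=np.array([np.cos(y),np.sin(y)]); uy=np.array([-np.sin(y),np.cos(y)])
a=W[...,:2]@ux; b=W[...,:2]@uy; Z=W[...,2]
m=(d>0)&(Z>66)&(Z<84)&(a<655)&(a>590)
print(m.sum())
for k in range(-90,130,20):
    q=m&(abs(b-k)<8)
    if q.sum()>5: print(k,np.round(np.percentile(a[q],[3,50,97]),1),np.round(np.percentile(Z[q],[50,97]),1))
if m.sum(): print(np.percentile(b[m],[1,99]))
E
python3 hand.py
```

```text
t: 3.95
ee_pos: [623.2, -8.3, 222.5]
orientation: [3.139, -0.114, 0.002]
ft_force: [0.2, -0.7, -0.2]
width: 39.3
t 3.95 pos [623.2  -8.3 222.5] R
 [[ 0.997 -0.072  0.001]
 [-0.072 -0.997 -0.   ]
 [ 0.001  0.    -1.   ]] F [ 0.2 -0.7 -0.2] w 39.3 q [-0.03  0.42  1.63 -0.    1.09  0.04]
2854
-30 [614.6 634.3 654. ] [78.3 79.8]
-10 [612.8 622.1 652.5] [77.  79.8]
10 [612.9 618.5 624. ] [78.1 79.8]
30 [612.2 618.5 624. ] [78.2 79.8]
50 [612.3 617.8 624. ] [78.1 80. ]
70 [612.6 617.9 623.9] [78.1 80.1]
90 [612.8 623.  652.6] [78.3 80.1]
110 [616.4 634.9 653.3] [76.5 78.2]
[-25.78512517 103.61088386]
```

View pics/w2.png

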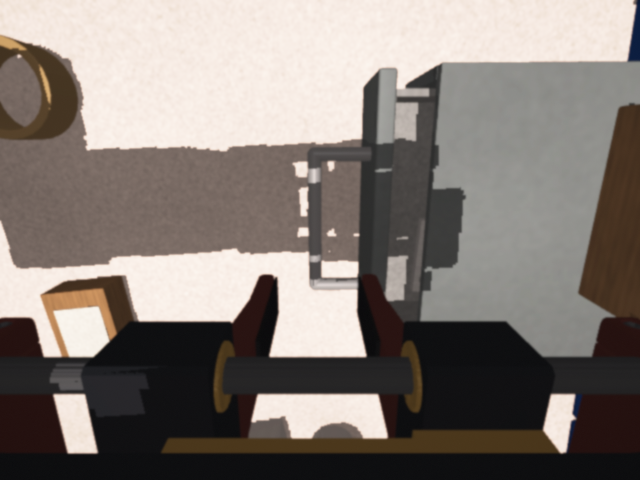

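The wrist view shows the handle bar at (313,215) in front of the panel, with the tape roll and label box clear on the left. I'll descend and close.

```bash
python3 -m inch '[{"tx":-0.4,"ty":-0.4,"tz":5,"ax":0,"ay":0,"az":0,"jaw":0.45},{"tx":0,"ty":0,"tz":5,"ax":0,"ay":0,"az":0,"jaw":0.45},{"tx":0,"ty":0,"tz":4.5,"ax":0,"ay":0,"az":0,"jaw":0.45},{"tx":0,"ty":0,"tz":2.2,"ax":0,"ay":0,"az":0,"jaw":0.45},{"tx":0,"ty":0,"tz":0,"ax":0,"ay":0,"az":0,"jaw":0.45},{"tx":0,"ty":0,"tz":0,"ax":0,"ay":0,"az":0,"jaw":0},{"tx":0,"ty":0,"tz":0,"ax":0,"ay":0,"az":0,"jaw":0},{"tx":0,"ty":0,"tz":0,"ax":0,"ay":0,"az":0,"jaw":0},{"tx":0,"ty":0,"tz":0,"ax":0,"ay":0,"az":0,"jaw":0}]'
```

```text
t: 5.12
ee_pos: [618.9, -1.1, 57.0]
orientation: [-3.139, 0.108, -0.004]
ft_force: [0.6, 0.9, 7.4]
width: 11.0
```

```bash
python3 -m inch '[{"tx":-1,"ty":0,"tz":0,"ax":0,"ay":0,"az":0,"jaw":0},{"tx":-2,"ty":0,"tz":0,"ax":0,"ay":0,"az":0,"jaw":0},{"tx":-2,"ty":0,"tz":0,"ax":0,"ay":0,"az":0,"jaw":0},{"tx":-2,"ty":0,"tz":0,"ax":0,"ay":0,"az":0,"jaw":0},{"tx":-2,"ty":0,"tz":0,"ax":0,"ay":0,"az":0,"jaw":0},{"tx":-2,"ty":0,"tz":0,"ax":0,"ay":0,"az":0,"jaw":0},{"tx":-2,"ty":0,"tz":0,"ax":0,"ay":0,"az":0,"jaw":0},{"tx":-1,"ty":0,"tz":0,"ax":0,"ay":0,"az":0,"jaw":0},{"tx":-0.5,"ty":0,"tz":0,"ax":0,"ay":0,"az":0,"jaw":0},{"tx":0,"ty":0,"tz":0,"ax":0,"ay":0,"az":0,"jaw":0}]'
```

```text
t: 6.38
ee_pos: [473.1, 8.7, 56.9]
orientation: [-3.14, 0.108, -0.003]
ft_force: [-1.9, 2.3, 15.0]
width: 11.1
```

```bash
python3 -m inch '[{"tx":-0.5,"ty":0,"tz":-0.1,"ax":0,"ay":0,"az":0,"jaw":0},{"tx":-0.4,"ty":0,"tz":0,"ax":0,"ay":0,"az":0,"jaw":0},{"tx":0,"ty":0,"tz":0,"ax":0,"ay":0,"az":0,"jaw":0}]'
```

```text
t: 6.75
ee_pos: [470.8, 8.9, 57.2]
orientation: [-3.14, 0.107, -0.022]
ft_force: [21.8, -1.8, -22.5]
width: 11.0
```

```bash
python3 -m inch '[{"tx":0.5,"ty":0,"tz":0,"ax":0,"ay":0,"az":0,"jaw":0},{"tx":0,"ty":0,"tz":0,"ax":0,"ay":0,"az":0,"jaw":0.45},{"tx":0,"ty":0,"tz":0,"ax":0,"ay":0,"az":0,"jaw":0.45},{"tx":0,"ty":0,"tz":0,"ax":0,"ay":0,"az":0,"jaw":0.45},{"tx":0,"ty":0,"tz":-3,"ax":0,"ay":0,"az":0,"jaw":0.45},{"tx":0,"ty":0,"tz":-5,"ax":0,"ay":0,"az":0,"jaw":0.45},{"tx":0,"ty":0,"tz":-6,"ax":0,"ay":0,"az":0,"jaw":0.45},{"tx":0,"ty":0,"tz":-6,"ax":0,"ay":0,"az":0,"jaw":0.45},{"tx":0,"ty":0,"tz":0,"ax":0,"ay":0,"az":0,"jaw":0.45}]'
cat > plates.py <<'E'
from h import *
import sys
y=np.radians(-3.96); ux=np.array([np.cos(y),np.sin(y)]); uy=np.array([-np.sin(y),np.cos(y)])
st()
for n in sys.argv[1:]:
    im,d,c=snap(n,n+'_p.png'); W=world(d,c); a=W[...,:2]@ux; b=W[...,:2]@uy; Z=W[...,2]
    box=(d>0)&(a>515)&(a<730)&(b>-70)&(b<145)
    for nm,lo,hi in (('bars',61,75),('plates',24,33)):
        m=(box&(Z>lo)&(Z<hi)&(b>-62)&(b<137)).astype(np.uint8)
        if nm=='bars': m[(a<540)]=0
        k,lab,stt,_=cv2.connectedComponentsWithStats(m)
        for i in range(1,k):
            if stt[i,4]<40: continue
            p=np.stack([a,b],-1)[lab==i].astype(np.float32); r=cv2.minAreaRect(p)
            lo2,hi2=np.percentile(p,[1,99],axis=0); print(n,nm,stt[i,4],'ctr ab',np.round(r[0],1),'size',np.round(r[1],1),'ang',round(r[2],1),'ext',np.round(lo2,1),np.round(hi2,1),'z',np.round(np.median(Z[lab==i]),1),'pix',np.round(stt[i,:4]))
    p=(d>0)&(Z>98)&(Z<107)&(a<560)&(b>-90)&(b<165)&(a>480); print(n,'panel a',np.percentile(a[p],[2,50]) if p.sum() else 0)
E
python3 plates.py top wrist
```

```text
t: 7.88
ee_pos: [471.3, 9.0, 261.0]
orientation: [-3.14, 0.108, -0.014]
ft_force: [0.1, -0.1, -0.2]
width: 39.5
t 7.88 pos [471.3   9.  261. ] R
 [[ 0.998 -0.068  0.009]
 [-0.068 -0.998 -0.   ]
 [ 0.009 -0.    -1.   ]] F [ 0.1 -0.1 -0.2] w 39.5 q [-0.01  0.14  1.93 -0.    1.07  0.06]
top plates 235 ctr ab [643.7 -52.7] size [124.8  17.5] ang 3.3 ext [583.8 -57.4] [705.4 -41.4] z 27.7 pix [377 171  14  52]
top panel a [517.61316977 523.03499179]
wrist bars 670 ctr ab [645.   86.6] size [39.9 16.2] ang 3.5 ext [625.3  78.6] [664.1  95.2] z 64.7 pix [476 160  43  19]
wrist bars 955 ctr ab [640.  -16.3] size [16.3 70.3] ang 87.2 ext [605.3 -24.7] [673.8  -7.6] z 64.6 pix [445 258  68  17]
wrist plates 3894 ctr ab [645.   86.6] size [85.5 80.1] ang 3.7 ext [602.4  46.6] [687.3 127.1] z 25.0 pix [440 125  83  80]
wrist plates 4569 ctr ab [639.9 -16.4] size [ 80.4 130.6] ang 87.2 ext [575.8 -56.3] [703.9  24.3] z 25.0 pix [406 219 121  70]
wrist panel a [515.47015892 522.04482549]
```

View pics/wrist_p.png

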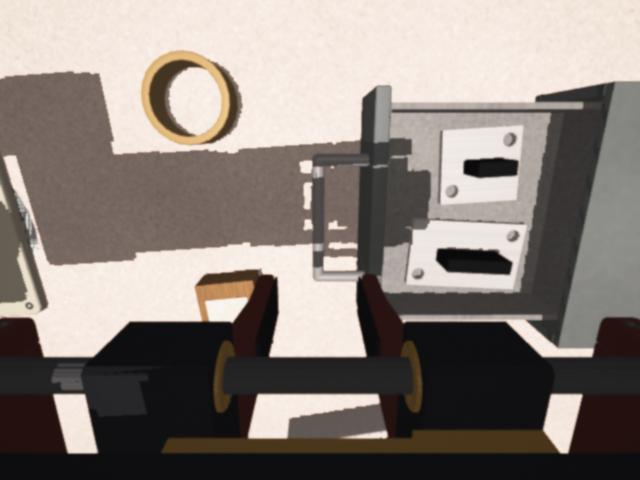

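The long plate (bar at (475,262)) is in the near, −y half and the short one (490,167) in the +y half. Both are clear of the cabinet. I'll move above the long bar and turn so the jaws close across it.

```bash
python3 -m inch '[{"tx":5.7,"ty":1.95,"tz":0,"ax":0,"ay":-0.5,"az":0,"jaw":0.55},{"tx":5.7,"ty":1.95,"tz":0,"ax":0,"ay":0,"az":0,"jaw":0.55},{"tx":5.6,"ty":1.9,"tz":0,"ax":0,"ay":0,"az":0,"jaw":0.55},{"tx":0,"ty":0,"tz":0,"ax":0,"ay":0,"az":-9.7,"jaw":0.55},{"tx":0,"ty":0,"tz":0,"ax":0,"ay":0,"az":-9.7,"jaw":0.55},{"tx":0,"ty":0,"tz":0,"ax":0,"ay":0,"az":-9.7,"jaw":0.55},{"tx":0,"ty":0,"tz":0,"ax":0,"ay":0,"az":-9.7,"jaw":0.55},{"tx":0,"ty":0,"tz":0,"ax":0,"ay":0,"az":-9.7,"jaw":0.55},{"tx":0,"ty":0,"tz":0,"ax":0,"ay":0,"az":-9.7,"jaw":0.55},{"tx":0,"ty":0,"tz":0,"ax":0,"ay":0,"az":-9.7,"jaw":0.55},{"tx":0,"ty":0,"tz":0,"ax":0,"ay":0,"az":-9.7,"jaw":0.55},{"tx":0,"ty":0,"tz":0,"ax":0,"ay":0,"az":-9.5,"jaw":0.55}]'
python3 -m inch '[{"tx":0,"ty":0,"tz":0,"ax":0,"ay":0,"az":0,"jaw":0.55}]'
python3 plates.py wrist
python3 -c "
from h import *
c=viewer.get_calibration('wrist');Rm=R.from_rotvec(np.ravel(c['rvec'])).as_matrix();print('cam',-Rm.T@np.ravel(c['tvec']),'fwd',Rm[2])"
```

```text
t: 9.48
ee_pos: [633.0, -60.4, 252.3]
orientation: [-2.336, -2.085, 0.015]
ft_force: [-0.5, -0.4, 1.0]
width: 48.6
t: 9.6
ee_pos: [633.3, -60.4, 252.9]
orientation: [-2.344, -2.077, 0.014]
ft_force: [-0.6, 0.1, -0.3]
width: 48.8
t 9.6 pos [633.3 -60.4 252.9] R
 [[ 0.12   0.993 -0.013]
 [ 0.993 -0.12   0.001]
 [-0.001 -0.013 -1.   ]] F [-0.6  0.1 -0.3] w 48.8 q [-0.11  0.41  1.57 -0.    1.17 -1.56]
wrist bars 1025 ctr ab [642.8 -16.3] size [16.  70.8] ang 87.3 ext [607.9 -24.9] [675.9  -7.3] z 67.7 pix [310 188  17  69]
wrist bars 659 ctr ab [647.8  86.7] size [40.3 16.6] ang 4.0 ext [627.8  77.9] [666.9  94.4] z 67.7 pix [410 202  19  41]
wrist plates 6815 ctr ab [642.8 -16.4] size [ 80.2 130.4] ang 87.1 ext [578.7 -56.7] [706.9  24.1] z 27.9 pix [281 156  75 115]
wrist plates 4212 ctr ab [647.8  87. ] size [85.3 80.6] ang 3.5 ext [605.1  46.4] [690.2 126.9] z 27.9 pix [372 173  75  83]
wrist panel a [518.04730825 524.93292857]
cam [559.97944603 -51.72870603 415.7080234 ] fwd [ 0.26394298 -0.03205963 -0.96400533]
```

```bash
python3 -m inch '[{"tx":0,"ty":0.7,"tz":0,"ax":-0.75,"ay":0,"az":0,"jaw":0.55},{"tx":0,"ty":0,"tz":5,"ax":0,"ay":0,"az":0,"jaw":0.55},{"tx":0,"ty":0,"tz":5,"ax":0,"ay":0,"az":0,"jaw":0.55},{"tx":0,"ty":0,"tz":5,"ax":0,"ay":0,"az":0,"jaw":0.55},{"tx":0,"ty":0,"tz":3,"ax":0,"ay":0,"az":0,"jaw":0.55},{"tx":0,"ty":0,"tz":0,"ax":0,"ay":0,"az":0,"jaw":0.55}]'
```

```text
t: 10.4
ee_pos: [640.5, -61.4, 72.9]
orientation: [-2.351, -2.083, 0.001]
ft_force: [-0.4, -1.1, 0.8]
width: 47.9
```

```bash
python3 -m inch '[{"tx":0,"ty":0,"tz":2.5,"ax":0,"ay":0,"az":0,"jaw":0.55},{"tx":0.05,"ty":0,"tz":1,"ax":0,"ay":0,"az":0,"jaw":0.55},{"tx":0,"ty":0,"tz":0,"ax":0,"ay":0,"az":0,"jaw":0.3},{"tx":0,"ty":0,"tz":0,"ax":0,"ay":0,"az":0,"jaw":0},{"tx":0,"ty":0,"tz":0,"ax":0,"ay":0,"az":0,"jaw":0},{"tx":0,"ty":0,"tz":0,"ax":0,"ay":0,"az":0,"jaw":0},{"tx":0,"ty":0,"tz":-1,"ax":0,"ay":0,"az":0,"jaw":0},{"tx":0,"ty":0,"tz":-1,"ax":0,"ay":0,"az":0,"jaw":0},{"tx":0,"ty":0,"tz":0,"ax":0,"ay":0,"az":0,"jaw":0}]'
python3 -c "
from h import *
st()"
```

```text
t: 11.52
ee_pos: [643.2, -61.2, 61.8]
orientation: [2.346, 2.082, 0.006]
ft_force: [0.9, -0.5, -3.9]
width: 16.0
t 11.53 pos [643.2 -61.2  61.8] R
 [[ 0.119  0.993  0.006]
 [ 0.993 -0.119 -0.001]
 [-0.     0.006 -1.   ]] F [ 0.9 -0.5 -3.9] w 16.0 q [-0.11  0.65  1.67 -0.    0.81 -1.56]
```

```bash
python3 -m inch '[{"tx":0,"ty":-1.0,"tz":-0.5,"ax":0,"ay":0,"az":0,"jaw":0},{"tx":0,"ty":-0.2,"tz":-3,"ax":0,"ay":0,"az":0,"jaw":0},{"tx":0,"ty":0,"tz":-4,"ax":0,"ay":0,"az":0,"jaw":0},{"tx":0,"ty":0,"tz":-4,"ax":0,"ay":0,"az":0,"jaw":0},{"tx":0,"ty":0,"tz":-4,"ax":0,"ay":0,"az":0,"jaw":0},{"tx":0,"ty":0,"tz":0,"ax":0,"ay":0,"az":0,"jaw":0},{"tx":0,"ty":0,"tz":0,"ax":0,"ay":0,"az":0,"jaw":0}]'
cat > held.py <<'E'
from h import *
import sys
o=st(); T=R.from_rotvec(o['orientation']).as_matrix()
im,d,c=snap('wrist',sys.argv[1]); W=world(d,c)
L=(W-o['ee_pos'])@T  # tool coords
# plate top face ~ 10 mm beyond tcp (tool z = underside-10)
x,y,z=L[...,0],L[...,1],L[...,2]
m=(d>0)&(abs(x)<60)&(abs(y)<85)&(z>2)&(z<22)
p=L[m].astype(np.float64); print('n',len(p),'z',np.percentile(p[:,2],[5,50,95]).round(1))
ctr=p.mean(0);A=np.c_[p[:,:2],np.ones(len(p))];k=np.linalg.lstsq(A,p[:,2],rcond=None)[0];print('plane slope deg x,y',np.degrees(k[:2]).round(2))
r=cv2.minAreaRect(p[:,:2].astype(np.float32));print('rect',np.round(r[0],1),np.round(r[1],1),round(r[2],2),'ext',np.percentile(p,[1,99],axis=0).round(1))
E
python3 held.py held1.png
```

```text
t: 12.4
ee_pos: [628.5, -59.3, 214.2]
orientation: [2.348, 2.084, 0.002]
ft_force: [-0.3, -0.6, -3.6]
width: 15.7
t 12.4 pos [628.5 -59.3 214.2] R
 [[ 0.119  0.993  0.002]
 [ 0.993 -0.119 -0.001]
 [-0.     0.002 -1.   ]] F [-0.3 -0.6 -3.6] w 15.7 q [-0.11  0.44  1.62 -0.    1.08 -1.56]
n 19484 z [13.3 14.5 15.5]
plane slope deg x,y [-0.1   0.39]
rect [ -0.3 -11.4] [114.7  80.5] 89.92 ext [[-39.7 -68.2  12.6]
 [ 39.2  19.3  16.1]]
```

View pics/held1.png

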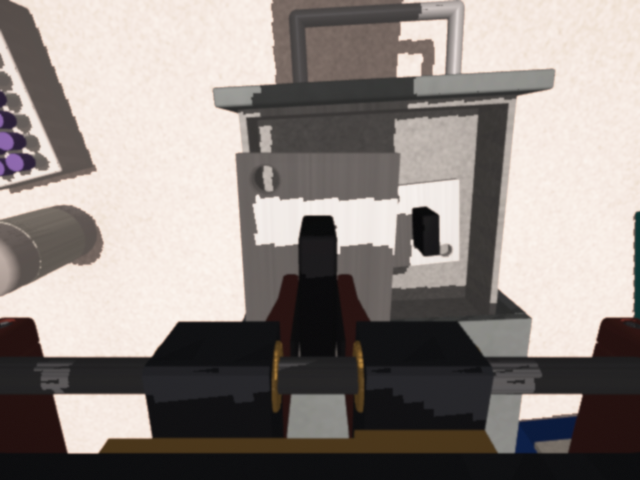

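The plate is held level (15.7 mm, 3.6 N). One hole shows at (267,178) and the short plate (430,230) is still in the drawer. I'll carry it to a spot beside the station and look there.

```bash
python3 -m inch '[{"tx":2,"ty":-1.5,"tz":-0.5,"ax":0,"ay":0,"az":0,"jaw":0},{"tx":4.2,"ty":-2.9,"tz":-0.5,"ax":0,"ay":0,"az":0,"jaw":0},{"tx":4.2,"ty":-2.9,"tz":0,"ax":0,"ay":0,"az":0,"jaw":0},{"tx":4.2,"ty":-2.9,"tz":0,"ax":0,"ay":0,"az":0,"jaw":0},{"tx":4.2,"ty":-2.9,"tz":0,"ax":0,"ay":0,"az":0,"jaw":0},{"tx":4.2,"ty":-2.9,"tz":0,"ax":0,"ay":0,"az":0,"jaw":0},{"tx":2,"ty":-1.2,"tz":0,"ax":0,"ay":0,"az":0,"jaw":0},{"tx":0,"ty":0,"tz":0,"ax":0,"ay":0,"az":-7.5,"jaw":0},{"tx":0,"ty":0,"tz":0,"ax":0,"ay":0,"az":-7.5,"jaw":0},{"tx":0,"ty":0,"tz":0,"ax":0,"ay":0,"az":-7.5,"jaw":0},{"tx":0,"ty":0,"tz":0,"ax":0,"ay":0,"az":0,"jaw":0},{"tx":0,"ty":0,"tz":0,"ax":0,"ay":0,"az":0,"jaw":0}]'
cat > stat.py <<'E'
from h import *
import sys
o=st(); T=R.from_rotvec(o['orientation']).as_matrix()
im,d,c=snap('wrist',sys.argv[1]); W=world(d,c); np.savez('stat.npz',W=W,im=im,d=d,ee=o['ee_pos'],T=T)
def rect(W,d,tag,Z0=62):
    X,Y,Z=W[...,0],W[...,1],W[...,2]
    m=(d>0)&(np.hypot(X-450,Y-345)<100)&(Z>Z0)&(Z<74)
    m=cv2.morphologyEx(m.astype(np.uint8),cv2.MORPH_OPEN,np.ones((3,3)))>0
    p=W[m][:,:2]; f=lambda t:R.from_euler('z',t,degrees=True).as_matrix()[:2,:2]
    s=lambda q:np.subtract(*np.percentile(q,[99.7,.3],axis=0))
    t=min(np.arange(5,26,.2),key=lambda t:np.prod(s(p@f(t)))); q=p@f(t); e=np.percentile(q,[.3,99.7],axis=0)
    print(tag,m.sum(),'yaw',round(t,1),'size',(e[1]-e[0]).round(1),'ctr',(f(t)@e.mean(0)).round(1),'z',np.percentile(Z[m],[10,50,90]).round(1))
    # pins
    k=(d>0)&(np.hypot(X-450,Y-345)<100)&(Z>80)&(Z<106); n,lab,sx,_=cv2.connectedComponentsWithStats(k.astype(np.uint8))
    for i in range(1,n):
        if sx[i,4]>4: print('  pin',sx[i,4],W[lab==i].mean(0).round(1),W[lab==i][:,2].max().round(1))
rect(W,d,'wrist')
im2,d2,c2=snap('scene'); rect(world(d2,c2),d2,'scene')
L=(W-o['ee_pos'])@T; x,y,z=L[...,0],L[...,1],L[...,2]
m=(d>0)&(abs(x)<60)&(abs(y)<85)&(z>2)&(z<30); p=L[m]; r=cv2.minAreaRect(p[:,:2].astype(np.float32)); print('plate',np.round(r[0],1),np.round(r[1],1),round(r[2],2),'z',np.median(p[:,2]).round(1),'ext',np.percentile(p,[.5,99.5],axis=0).round(1))
# hole: pixels inside plate outline not at plate depth -> fit via mask hole
mm=m.astype(np.uint8); cs,hi=cv2.findContours(mm,cv2.RETR_CCOMP,cv2.CHAIN_APPROX_NONE)
for k,cn in enumerate(cs):
    if hi[0][k][3]>=0 and 30<cv2.contourArea(cn)<2500:
        q=cn[:,0]; b=L[q[:,1],q[:,0]]; b=b[abs(b[:,2]-np.median(p[:,2]))<4]; print('hole',cv2.contourArea(cn),cv2.minEnclosingCircle(b[:,:2].astype(np.float32)),q.mean(0))
E
python3 stat.py stat1.png
```

```text
t: 13.95
ee_pos: [488.0, 209.4, 224.2]
orientation: [1.898, 2.499, 0.001]
ft_force: [0.6, -0.2, -2.6]
width: 15.8
t 13.95 pos [488.  209.4 224.2] R
 [[-0.268  0.963  0.003]
 [ 0.963  0.268 -0.001]
 [-0.002  0.003 -1.   ]] F [ 0.6 -0.2 -2.6] w 15.8 q [ 0.38  0.28  1.84 -0.    1.02 -1.46]
wrist 12558 yaw 15.6 size [148.6  99.3] ctr [449.  343.6] z [65.1 69.1 70.4]
  pin 211 [406.4 302.5  91.3] 101.6
  pin 218 [491.3 380.2  90.6] 100.6
scene 436 yaw 16.4 size [149.1  97.3] ctr [450.2 338.3] z [65.1 69.6 72.3]
  pin 25 [493.2 377.7  91.3] 100.9
plate [ -0.4 -11.4] [114.   80.4] 89.99 z 13.7 ext [[-40.1 -68.4   8.6]
 [ 39.3  21.2  22.9]]
hole 538.0 ((-25.451683044433594, -56.082069396972656), 6.999714374542236) [266.58108108 178.39189189]
```

View pics/stat1.png

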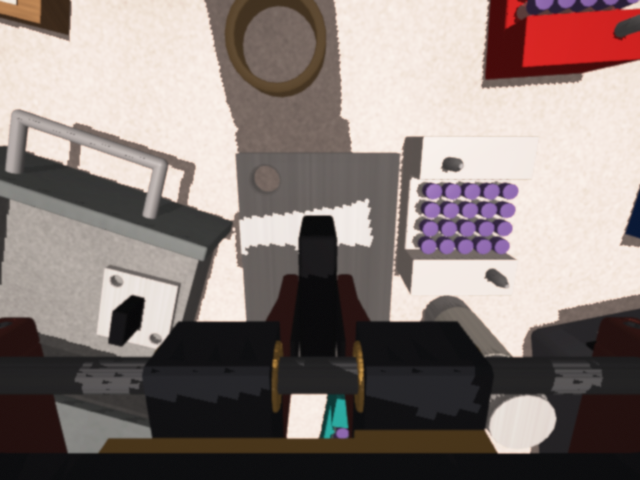

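The wrist view shows the white station with its pins at (453,163) and (497,278), the held plate with a hole at (267,178), and the red look-alike well away at top right. Next I'll move over the station and stop just above the pins, to look through the visible hole.

```bash
python3 -m inch '[{"tx":3,"ty":0.2,"tz":0,"ax":0,"ay":0,"az":0,"jaw":0},{"tx":4,"ty":0,"tz":0,"ax":0,"ay":0,"az":0,"jaw":0},{"tx":4,"ty":0,"tz":0,"ax":0,"ay":0,"az":0,"jaw":0},{"tx":3,"ty":0,"tz":0,"ax":0,"ay":0,"az":0,"jaw":0},{"tx":0,"ty":0,"tz":4,"ax":0,"ay":0,"az":0,"jaw":0},{"tx":0,"ty":0,"tz":4,"ax":0,"ay":0,"az":0,"jaw":0},{"tx":0,"ty":0,"tz":1,"ax":0,"ay":0,"az":0,"jaw":0},{"tx":0,"ty":0,"tz":0,"ax":0,"ay":0,"az":0,"jaw":0},{"tx":0,"ty":0,"tz":0,"ax":0,"ay":0,"az":0,"jaw":0}]'
cat > hole.py <<'E'
from h import *
import sys
o=st(); T=R.from_rotvec(o['orientation']).as_matrix()
im,d,c=snap('wrist'); W=world(d,c); L=(W-o['ee_pos'])@T
x,y,z=L[...,0],L[...,1],L[...,2]
plate=(d>0)&(abs(x)<60)&(abs(y)<85)&(z>2)&(z<19); pz=np.median(z[plate])
pt=o['ee_pos']+T@[0,-3.8,0]; print('plate ctr est',pt.round(1),'target 449 343.6','plate top z',(o['ee_pos'][2]-pz).round(1))
h=pix(o['ee_pos']+T@[-26,-55.8,14],c)[0]; u,v=int(h[0]),int(h[1]); print('hole pix',u,v)
r=34; cr=im[v-r:v+r,u-r:u+r]; cv2.imwrite('pics/'+sys.argv[1],cv2.resize(cr,None,fx=8,fy=8,interpolation=cv2.INTER_CUBIC)[:,:,::-1])
Wc=W[v-14:v+14,u-14:u+14]; dd=d[v-14:v+14,u-14:u+14]
k=(dd>0)&(Wc[...,2]<o['ee_pos'][2]-pz-5); print('in hole z pct',np.percentile(Wc[k][:,2],[5,50,95]).round(1) if k.any() else None)
k2=k&(Wc[...,2]>76); print('pin pts',k2.sum(),Wc[k2].mean(0).round(1) if k2.any() else '')
E
python3 hole.py hole1.png
```

```text
t: 15.18
ee_pos: [454.3, 345.0, 136.0]
orientation: [1.896, 2.499, 0.007]
ft_force: [0.3, -0.1, -2.7]
width: 15.8
t 15.18 pos [454.3 345.  136. ] R
 [[-0.27   0.963  0.006]
 [ 0.963  0.27   0.001]
 [-0.001  0.006 -1.   ]] F [ 0.3 -0.1 -2.7] w 15.8 q [ 0.63  0.46  1.82 -0.    0.86 -1.21]
plate ctr est [450.6 344.  136. ] target 449 343.6 plate top z 122.2
hole pix 265 179
in hole z pct [ 68.   69.9 115.1]
pin pts 202 [409.2 303.6 102. ]
```

View pics/hole1.png

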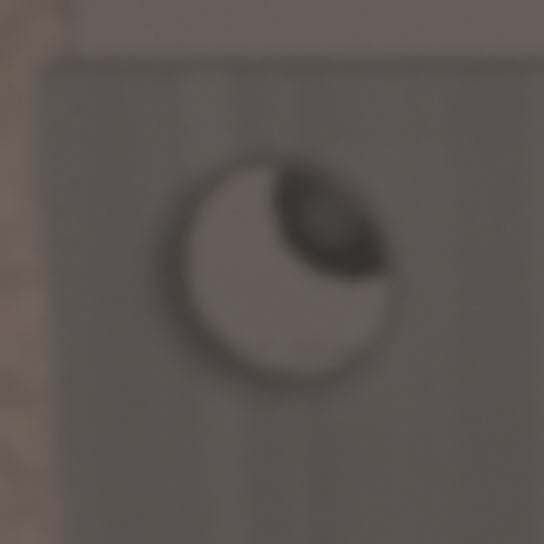

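The hole is at crop (280,270) and the dark pin with its bright tip at (325,220), so the plate sits about 3–4 mm off. I'll compute the shift.

```bash
cat > off.py <<'E'
from h import *
import sys
o=get_obs(); T=R.from_rotvec(o['orientation']).as_matrix(); c=viewer.get_calibration('wrist')
def at(u,v,z):
    r=np.array([(u-c['cx'])/c['fx'],(v-c['cy'])/c['fy'],1]); Rm=R.from_rotvec(np.ravel(c['rvec'])).as_matrix(); C=-Rm.T@np.ravel(c['tvec']); w=Rm.T@r
    return C+w*(z-C[2])/w[2]
f=[float(s) for s in sys.argv[1:]] # tip u v, hole u v, plate top z
t=at(f[0],f[1],100); h=at(f[2],f[3],f[4]); print('tip',t.round(1),'hole',h.round(1),'shift world',(t-h)[:2].round(1),'tool',((t-h)@T)[:2].round(1)); print('hole in tool',((h-o['ee_pos'])@T).round(1))
E
python3 off.py 271.6 172.5 266 178.7 122
```

```text
tip [406.5 305.  100. ] hole [407.2 305.1 122. ] shift world [-0.7 -0.2] tool [ 0.1 -0.9]
hole in tool [-25.7 -56.2  13.7]
```

```bash
python3 -m inch '[{"tx":0,"ty":-0.1,"tz":0,"ax":0.3,"ay":0,"az":0,"jaw":0},{"tx":0,"ty":0,"tz":0.8,"ax":0,"ay":0,"az":0,"jaw":0},{"tx":0,"ty":0,"tz":0.6,"ax":0,"ay":0,"az":0,"jaw":0},{"tx":0,"ty":0,"tz":0.4,"ax":0,"ay":0,"az":0,"jaw":0},{"tx":0,"ty":0,"tz":0,"ax":0,"ay":0,"az":0,"jaw":0}]'
python3 -c "
from h import *
o=st();T=R.from_rotvec(o['orientation']).as_matrix();print((o['ee_pos']+T@[0,-3.8,0]).round(1),o['moment'])"
```

```text
t: 15.85
ee_pos: [452.0, 343.9, 115.8]
orientation: [1.897, 2.503, -0.005]
ft_force: [0.1, -0.4, -2.4]
width: 15.6
t 15.85 pos [452.  343.9 115.8] R
 [[-0.27   0.963 -0.002]
 [ 0.963  0.27  -0.003]
 [-0.002 -0.002 -1.   ]] F [ 0.1 -0.4 -2.4] w 15.6 q [ 0.63  0.49  1.83 -0.    0.83 -1.21]
[448.3 342.9 115.8] [0.07567892 0.04418485 0.02544242]
```

```bash
python3 hole.py hole2.png
```

```text
t 15.85 pos [452.  343.9 115.8] R
 [[-0.27   0.963 -0.002]
 [ 0.963  0.27  -0.003]
 [-0.002 -0.002 -1.   ]] F [ 0.1 -0.4 -2.4] w 15.6 q [ 0.63  0.49  1.83 -0.    0.83 -1.21]
plate ctr est [448.3 342.9 115.8] target 449 343.6 plate top z 102.3
hole pix 265 178
in hole z pct [69.  90.5 96.6]
pin pts 289 [406.4 304.   93.1]
```

View pics/hole2.png

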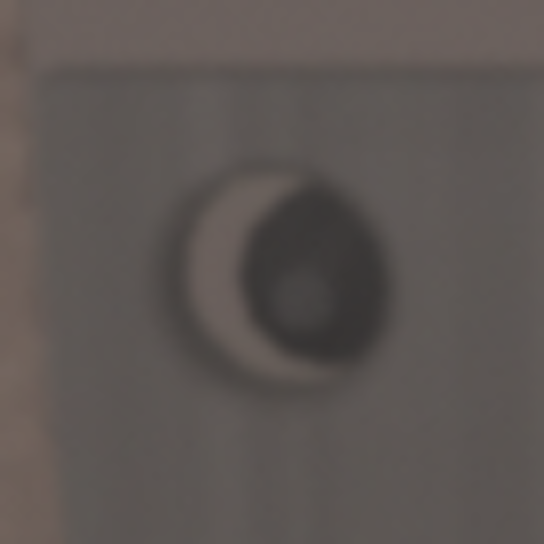

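The tip at crop (302,297) against the hole centre (279,276) means shifting about +1.6 mm in tool x and +1.7 mm in tool y. I'll correct that and lower gently.

```bash
python3 -m inch '[{"tx":0.15,"ty":0.17,"tz":0,"ax":0,"ay":0,"az":0,"jaw":0},{"tx":0,"ty":0,"tz":0,"ax":0,"ay":0,"az":0,"jaw":0},{"tx":0,"ty":0,"tz":0.4,"ax":0,"ay":0,"az":0,"jaw":0},{"tx":0,"ty":0,"tz":0.4,"ax":0,"ay":0,"az":0,"jaw":0},{"tx":0,"ty":0,"tz":0,"ax":0,"ay":0,"az":0,"jaw":0}]'
python3 -c "
from h import *
o=st();print(o['moment'].round(2))"
```

```text
t: 16.52
ee_pos: [453.2, 345.8, 107.9]
orientation: [1.897, 2.503, -0.005]
ft_force: [0.2, -0.7, -2.9]
width: 15.7
t 16.52 pos [453.2 345.8 107.9] R
 [[-0.27   0.963 -0.002]
 [ 0.963  0.27  -0.003]
 [-0.002 -0.002 -1.   ]] F [ 0.2 -0.7 -2.9] w 15.7 q [ 0.63  0.5   1.82 -0.    0.82 -1.21]
[ 0.06  0.05 -0.02]
```

No side force with the holes past the tapers. Continuing down.

```bash
python3 -m inch '[{"tx":0,"ty":0,"tz":0.5,"ax":0,"ay":0,"az":0,"jaw":0},{"tx":0,"ty":0,"tz":0.4,"ax":0,"ay":0,"az":0,"jaw":0},{"tx":0,"ty":0,"tz":0.2,"ax":0,"ay":0,"az":0,"jaw":0},{"tx":0,"ty":0,"tz":0.2,"ax":0,"ay":0,"az":0,"jaw":0},{"tx":0,"ty":0,"tz":0,"ax":0,"ay":0,"az":0,"jaw":0}]'
python3 -c "
from h import *
o=st();print(o['moment'].round(2))"
```

```text
t: 17.15
ee_pos: [453.5, 346.0, 95.3]
orientation: [1.897, 2.503, -0.004]
ft_force: [-0.4, -0.8, -2.6]
width: 15.7
t 17.15 pos [453.5 346.   95.3] R
 [[-0.27   0.963 -0.001]
 [ 0.963  0.27  -0.002]
 [-0.002 -0.001 -1.   ]] F [-0.4 -0.8 -2.6] w 15.7 q [ 0.63  0.52  1.83 -0.    0.79 -1.21]
[ 0.01  0.09 -0.02]
```

```bash
python3 -m inch '[{"tx":0,"ty":0,"tz":0.1,"ax":0,"ay":0,"az":0,"jaw":0},{"tx":0,"ty":0,"tz":0.1,"ax":0,"ay":0,"az":0,"jaw":0},{"tx":0,"ty":0,"tz":0.1,"ax":0,"ay":0,"az":0,"jaw":0},{"tx":0,"ty":0,"tz":0,"ax":0,"ay":0,"az":0,"jaw":0}]'
python3 -c "
from h import *
o=st();print(o['moment'].round(2))"
```

```text
t: 17.65
ee_pos: [453.3, 345.8, 93.4]
orientation: [1.897, 2.503, -0.004]
ft_force: [-4.4, -3.1, 8.7]
width: 15.9
t 17.65 pos [453.3 345.8  93.4] R
 [[-0.27   0.963 -0.001]
 [ 0.963  0.27  -0.003]
 [-0.002 -0.002 -1.   ]] F [-4.4 -3.1  8.7] w 15.9 q [ 0.63  0.52  1.83 -0.    0.79 -1.21]
[-0.21  0.57 -0.04]
```

```bash
cat > seat.py <<'E'
from h import *
import sys
o=get_obs()
for n in sys.argv[1:]:
    im,d,c=snap(n,'seat_'+n+'.png'); W=world(d,c)
    f=R.from_euler('z',15.7,degrees=True).as_matrix()[:2,:2]
    q=(W[...,:2]-[449,343.8])@f; m=(d>0)&(abs(q[...,0])<61)&(abs(q[...,1])<36)&(W[...,2]>72)&(W[...,2]<92)
    p=np.c_[q[m],W[m][:,2]]; k=np.linalg.lstsq(np.c_[p[:,:2],np.ones(len(p))],p[:,2],rcond=None)[0]
    print(n,len(p),'top z at ends x-/x+',(k[2]-65*k[0]).round(1),(k[2]+65*k[0]).round(1),'y-/y+',(k[2]-40*k[1]).round(1),(k[2]+40*k[1]).round(1),'med',np.median(p[:,2]).round(1))
E
python3 seat.py wrist top
python3 -m inch '[{"tx":0,"ty":0,"tz":-0.1,"ax":0,"ay":0,"az":0,"jaw":0},{"tx":0,"ty":0,"tz":0,"ax":0,"ay":0,"az":0,"jaw":0.4},{"tx":0,"ty":0,"tz":0,"ax":0,"ay":0,"az":0,"jaw":0.4},{"tx":0,"ty":0,"tz":0,"ax":0,"ay":0,"az":0,"jaw":0.4}]'
```

```text
wrist 16120 top z at ends x-/x+ 79.9 78.9 y-/y+ 79.6 79.2 med 79.4
top 814 top z at ends x-/x+ 79.7 79.7 y-/y+ 80.0 79.4 med 79.5
t: 18.25
ee_pos: [453.7, 346.2, 93.5]
orientation: [1.897, 2.503, -0.003]
ft_force: [-0.2, 0.6, 0.1]
width: 35.2
```

The plate top reads about 79.5 mm at both ends, so it is seated flush and released. Up and back to the handle.

```bash
python3 -m inch '[{"tx":0,"ty":0,"tz":-3,"ax":0,"ay":0,"az":0,"jaw":0.4},{"tx":0,"ty":0,"tz":-5,"ax":0,"ay":0,"az":0,"jaw":0.4},{"tx":0,"ty":0,"tz":-6,"ax":0,"ay":0,"az":0,"jaw":0.4},{"tx":0,"ty":0,"tz":-2.5,"ax":0,"ay":0,"az":0,"jaw":0.4},{"tx":-5.5,"ty":-1.2,"tz":0,"ax":0,"ay":0,"az":0,"jaw":0.45},{"tx":-5.5,"ty":-1.2,"tz":0,"ax":0,"ay":0,"az":0,"jaw":0.45},{"tx":-5.5,"ty":-1.2,"tz":0,"ax":0,"ay":0,"az":0,"jaw":0.45},{"tx":-5.5,"ty":-1.2,"tz":0,"ax":0,"ay":0,"az":0,"jaw":0.45},{"tx":-5.5,"ty":-1.2,"tz":0,"ax":0,"ay":0,"az":0,"jaw":0.45},{"tx":-5.5,"ty":-1.3,"tz":0,"ax":0,"ay":0,"az":0,"jaw":0.45}]' && python3 -m inch '[{"tx":0,"ty":0,"tz":0,"ax":0,"ay":0,"az":10,"jaw":0.45},{"tx":0,"ty":0,"tz":0,"ax":0,"ay":0,"az":10,"jaw":0.45},{"tx":0,"ty":0,"tz":0,"ax":0,"ay":0,"az":10,"jaw":0.45},{"tx":0,"ty":0,"tz":0,"ax":0,"ay":0,"az":10,"jaw":0.45},{"tx":0,"ty":0,"tz":0,"ax":0,"ay":0,"az":10,"jaw":0.45},{"tx":0,"ty":0,"tz":0,"ax":0,"ay":0,"az":10,"jaw":0.45},{"tx":0,"ty":0,"tz":0,"ax":0,"ay":0,"az":10,"jaw":0.45},{"tx":0,"ty":0,"tz":0,"ax":0,"ay":0,"az":10,"jaw":0.45},{"tx":0,"ty":0,"tz":0,"ax":0,"ay":0,"az":10,"jaw":0.45},{"tx":0,"ty":0,"tz":0,"ax":0,"ay":0,"az":10,"jaw":0.45},{"tx":0,"ty":0,"tz":0,"ax":0,"ay":0,"az":9.6,"jaw":0.45},{"tx":0,"ty":0,"tz":0,"ax":0,"ay":0,"az":0,"jaw":0.45}]'
sed -i 's/w2.png/w3.png/; s/a<655)&(a>590)/a<505)\&(a>430)/' hand.py; python3 hand.py; python3 seat.py top
```

```text
t: 19.5
ee_pos: [472.6, 7.2, 259.5]
orientation: [1.897, 2.502, -0.003]
ft_force: [0.6, -0.2, 0.0]
width: 39.6
t: 21.0
ee_pos: [472.5, 8.9, 259.3]
orientation: [3.137, -0.105, -0.001]
ft_force: [-0.6, -0.1, 0.1]
width: 39.5
t 21.0 pos [472.5   8.9 259.3] R
 [[ 0.998 -0.067 -0.001]
 [-0.067 -0.998 -0.002]
 [-0.     0.002 -1.   ]] F [-0.6 -0.1  0.1] w 39.5 q [-0.    0.15  1.92 -0.    1.07  0.06]
2209
-30 [465.4 484.2 503. ] [78.9 80.3]
-10 [464.3 470.6 497.5] [78.2 80.3]
10 [463.3 469.5 474.6] [78.3 80.2]
30 [463.3 468.4 474.5] [78.3 80.4]
50 [463.4 468.9 474.3] [78.3 80.2]
70 [463.4 469.3 474.2] [78.5 80.2]
90 [463.5 477.7 503.3] [78.7 80.3]
110 [483.8 494.  503.2] [74.9 75.6]
[-27.209416   101.95742241]
top 1384 top z at ends x-/x+ 79.7 79.8 y-/y+ 79.8 79.8 med 79.5
```

View pics/w3.png

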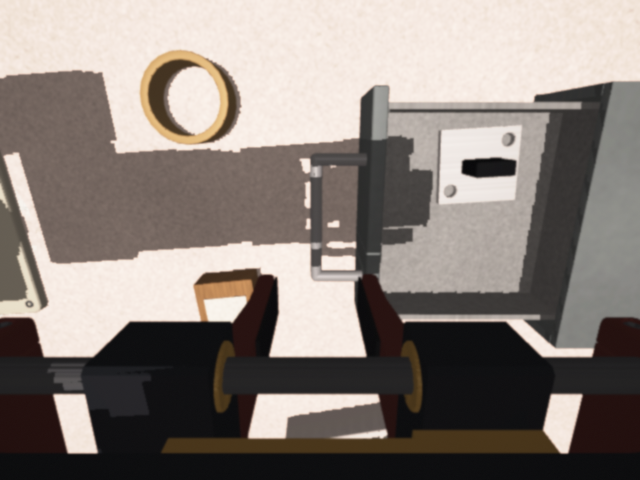

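The short plate is still in place at (485,167), the drawer is empty beside it, and the handle is at (315,215). I'll pinch it again.

```bash
python3 -m inch '[{"tx":-0.2,"ty":0,"tz":5,"ax":0,"ay":0,"az":0,"jaw":0.45},{"tx":0,"ty":0,"tz":6,"ax":0,"ay":0,"az":0,"jaw":0.45},{"tx":0,"ty":0,"tz":5,"ax":0,"ay":0,"az":0,"jaw":0.45},{"tx":0,"ty":0,"tz":3,"ax":0,"ay":0,"az":0,"jaw":0.45},{"tx":0,"ty":0,"tz":1.3,"ax":0,"ay":0,"az":0,"jaw":0.45},{"tx":0,"ty":0,"tz":0,"ax":0,"ay":0,"az":0,"jaw":0},{"tx":0,"ty":0,"tz":0,"ax":0,"ay":0,"az":0,"jaw":0},{"tx":0,"ty":0,"tz":0,"ax":0,"ay":0,"az":0,"jaw":0},{"tx":0,"ty":0,"tz":0,"ax":0,"ay":0,"az":0,"jaw":0}]'
```

```text
t: 22.22
ee_pos: [471.1, 8.6, 57.3]
orientation: [3.137, -0.107, 0.002]
ft_force: [-0.7, -0.4, 7.6]
width: 11.4
```

```bash
python3 -m inch '[{"tx":1,"ty":0,"tz":0,"ax":0,"ay":0,"az":0,"jaw":0},{"tx":1.7,"ty":0,"tz":0,"ax":0,"ay":0,"az":0,"jaw":0},{"tx":2,"ty":0,"tz":0,"ax":0,"ay":0,"az":0,"jaw":0},{"tx":2,"ty":0,"tz":0,"ax":0,"ay":0,"az":0,"jaw":0},{"tx":2,"ty":0,"tz":0,"ax":0,"ay":0,"az":0,"jaw":0},{"tx":2,"ty":0,"tz":0,"ax":0,"ay":0,"az":0,"jaw":0},{"tx":2,"ty":0,"tz":0,"ax":0,"ay":0,"az":0,"jaw":0},{"tx":2,"ty":0,"tz":0,"ax":0,"ay":0,"az":0,"jaw":0},{"tx":1.5,"ty":0,"tz":0,"ax":0,"ay":0,"az":0,"jaw":0},{"tx":0.8,"ty":0,"tz":0,"ax":0,"ay":0,"az":0,"jaw":0},{"tx":0.2,"ty":0,"tz":0,"ax":0,"ay":0,"az":0,"jaw":0},{"tx":0,"ty":0,"tz":0,"ax":0,"ay":0,"az":0,"jaw":0}]'
```

```text
t: 23.72
ee_pos: [643.1, -3.0, 57.3]
orientation: [3.138, -0.107, 0.003]
ft_force: [0.4, 0.4, 4.8]
width: 10.8
```

```bash
python3 -m inch '[{"tx":0.4,"ty":0,"tz":0,"ax":0,"ay":0,"az":0,"jaw":0},{"tx":0.3,"ty":0,"tz":0,"ax":0,"ay":0,"az":0,"jaw":0},{"tx":0.2,"ty":0,"tz":0,"ax":0,"ay":0,"az":0,"jaw":0},{"tx":0.1,"ty":0,"tz":0,"ax":0,"ay":0,"az":0,"jaw":0},{"tx":0,"ty":0,"tz":0,"ax":0,"ay":0,"az":0,"jaw":0}]'
```

```text
t: 24.35
ee_pos: [650.3, -3.6, 57.3]
orientation: [3.138, -0.107, -0.006]
ft_force: [-8.2, 1.7, 12.9]
width: 11.0
```

```bash
python3 -m inch '[{"tx":0.4,"ty":0,"tz":0,"ax":0,"ay":0,"az":0,"jaw":0},{"tx":0,"ty":0,"tz":0,"ax":0,"ay":0,"az":0,"jaw":0}]'
```

```text
t: 24.6
ee_pos: [650.2, -3.6, 57.1]
orientation: [3.138, -0.107, -0.02]
ft_force: [-20.9, 3.1, 25.1]
width: 11.1
```

```bash
python3 -m inch '[{"tx":-0.3,"ty":0,"tz":0,"ax":0,"ay":0,"az":0,"jaw":0},{"tx":0,"ty":0,"tz":0,"ax":0,"ay":0,"az":0,"jaw":0.35},{"tx":0,"ty":0,"tz":0,"ax":0,"ay":0,"az":0,"jaw":0.4},{"tx":0,"ty":0,"tz":0,"ax":0,"ay":0,"az":0,"jaw":0.4},{"tx":0,"ty":0,"tz":-2,"ax":0,"ay":0,"az":0,"jaw":0.4},{"tx":0,"ty":0,"tz":-4,"ax":0,"ay":0,"az":0,"jaw":0.4},{"tx":0,"ty":0,"tz":-6,"ax":0,"ay":0,"az":0,"jaw":0.4},{"tx":0,"ty":0,"tz":-6,"ax":0,"ay":0,"az":0,"jaw":0.4},{"tx":-5,"ty":0,"tz":0,"ax":0,"ay":0,"az":0,"jaw":0.4},{"tx":-6,"ty":0,"tz":0,"ax":0,"ay":0,"az":0,"jaw":0.4},{"tx":-6,"ty":0,"tz":0,"ax":0,"ay":0,"az":0,"jaw":0.4},{"tx":0,"ty":0,"tz":0,"ax":0,"ay":0,"az":0,"jaw":0.4}]'
python3 - <<'E'
from h import *
st()
y=np.radians(-3.96); ux=np.array([np.cos(y),np.sin(y)]); uy=np.array([-np.sin(y),np.cos(y)])
for n in ('top','wrist'):
    im,d,c=snap(n,n+'_end.png'); W=world(d,c); a=W[...,:2]@ux; b=W[...,:2]@uy; Z=W[...,2]
    m=(d>0)&(a>600)&(a<665)&(Z>72)&(Z<84)&(b>0)&(b<75); print(n,'handle a',np.percentile(a[m],[3,50,97]).round(1) if m.sum() else None)
    m=(d>0)&(a>660)&(a<760)&(b>-60)&(b<140)&(Z>98)
    for k in range(670,740,6):
        q=m&(a>=k)&(a<k+6); print(k,q.sum(),np.median(Z[q]).round(1) if q.sum() else '',end=' | ')
    print()
E
python3 seat.py top scene
```

```text
t: 26.1
ee_pos: [479.1, 8.3, 236.9]
orientation: [3.137, -0.107, -0.004]
ft_force: [0.8, 0.7, 0.0]
width: 35.1
t 26.1 pos [479.1   8.3 236.9] R
 [[ 0.998 -0.068 -0.003]
 [-0.068 -0.998 -0.002]
 [-0.003  0.003 -1.   ]] F [0.8 0.7 0. ] w 35.1 q [-0.01  0.19  1.93 -0.    1.03  0.06]
top handle a [652.5 653.5 654.5]
670 0  | 676 0  | 682 0  | 688 0  | 694 86 101.7 | 700 190 102.2 | 706 240 103.0 | 712 298 108.6 | 718 224 109.3 | 724 238 109.5 | 730 223 109.5 | 736 221 109.4 | 
wrist handle a [645.1 648.6 655.3]
670 0  | 676 0  | 682 0  | 688 0  | 694 933 100.7 | 700 1693 102.7 | 706 1498 102.8 | 712 3125 108.4 | 718 1621 109.8 | 724 1604 109.8 | 730 1556 109.8 | 736 1304 109.8 | 
top 1384 top z at ends x-/x+ 79.7 79.8 y-/y+ 80.0 79.5 med 79.4
scene 530 top z at ends x-/x+ 81.8 82.0 y-/y+ 81.6 82.2 med 81.0
```

View pics/top_end.png

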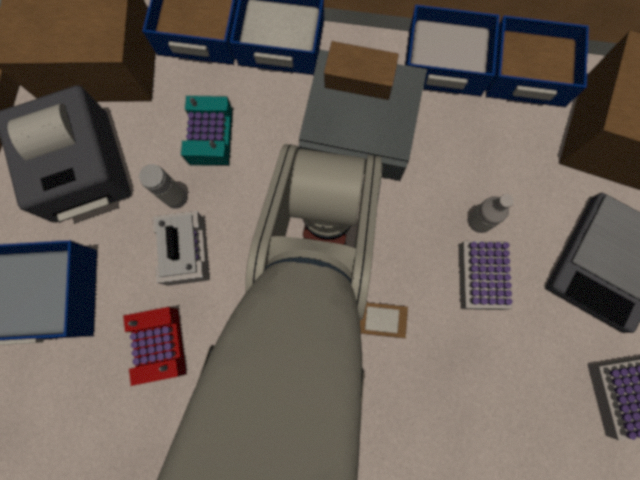

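The top view shows the long plate seated on the white station at (175,245), the drawer flush with the cabinet, and the bystanders where they were. Handing in.

```bash
python3 -c "
from workcell import ctrl
print(ctrl.close_job())"
```

```text
the job is handed in; nothing more can be done
None
```

The long plate is seated on the white tube station, the short plate is still in the drawer, and the drawer is shut. I handed the job in at about 26 s of the 72 s allowed.

I pulled the drawer to its stop and lifted the long plate by its grip bar. I lowered it onto the pins after checking alignment through a hole, released it, then pinched the handle again and pushed the drawer back to its stop.

**Plate on the station:**
- The top camera reads the plate's top at 79.7–79.8 mm at both ends after release, against 80 mm nominal.
- The scene camera reads about 2 mm higher (81–82 mm) but also level; I put that down to calibration error.

**Drawer:**
- On the last push it stopped moving and the force rose to 21 N.
- The handle came back about 180 mm, and the panel meets the cabinet front with no gap.
- The top camera placed the handle about 5 mm further in than the wrist camera. The arm partly blocked the top camera's view, so I trusted the wrist reading.

**Rest of the scene:** The spray can, wipe bottle, label box and racks look unmoved in the final top view. The arm hid the tape roll there; it was in place in the last wrist picture, before I shut the drawer. I last saw the short plate in the drawer in that same picture.

Nothing was dropped. The wrist force readings I saw stayed below about 35 N.

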